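# Slide the vial carriage home against the field reader

## Robot

A 7-joint arm with a two-finger parallel gripper is mounted at the origin on the work surface. World frame = base frame: x ahead of the robot, y to its left, z up, the work surface at z = 0. Lengths are in m, angles in rad, forces in N, time in s.
With the tool pointing down it reaches from about 0.425 to 0.925 m from the base axis. Payload 6.8 kg.
Tool frame: the origin (TCP) lies on the centre line of the jaws, within the pads' length; the fingertips stand 17 mm ahead of it and the grasp point (between the pads) lies 2 mm behind it; y points along the fingers, z is the direction in which the jaws open and shut, and the axes are right-handed (so a half turn about y gives the same grasp; the last joint's range is limited). The gripper opens to 85 mm and grips with 20 to 120 N. Pads are 22 mm wide; open, the fingers measure 114 mm over their backs; the gripper's body (76 mm by 85 mm) begins 54 mm behind the grasp point. The pads swing forward as they close: fully open they stand 13 mm farther back than shut.
Start: joints at [-1.439, 0.477, 0.022, 1.555, -0.011, 1.109, -0.083], TCP at [0.16, 0.656, 0.248] pointing down, gripper open.
Joint ranges: [-2.96, 2.96], [-0.34, 2.1], [-1.41, 1.46], [0.24, 2.44], [-1.37, 4.51], [0.17, 1.92], [-2.96, 2.96]. Speed limits (rad/s): [2.39, 2.39, 3.14, 3.14, 3.14, 3.14, 3.14].

## Interface

Orientations are given as a rotation vector (axis times angle).
In Python, from bench import r gives the robot as it stands. The module is installed in compiled form; this text tells all that it offers.
- The arm moves only by the tool arm_command, never from a script. Its argument "motion" is a list of rows, each a list of 2 entries, a list of its own where there are three numbers: the shift along the world's x, y, z in mm, then the turn about the world's z in degrees. In form: [[[dx, dy, dz], turn], ...]. A call has 1 to 20 rows; each row shifts and turns the pose as measured when the row begins; what a row does not reach is not made up. A row lasts 1/8 s, in which the tool goes at most 62.5 mm and 10.7 degrees, less where a joint would pass 70% of its speed; a pose out of reach is approached as far as the arm can. A call is refused whole if a number of a shift passes 62.5 or a number of a turn 10.7, either way. A call with a gripper value outside its range is refused whole. "fingers" is the opening, from -1 (shut) to 1 (fully open), so that 0 is half open, set as the call begins (left out, the last holds). The fingers move at their own pace and stop on an object; "grip_force" is the grip in N (left out, the last holds). Time passes only in rows, so rows that do not move let the fingers close. It gives the time, the measured TCP pose, the force and the opening at its end, in the units of the state.
- r.get_obs(): the state, without advancing time (a new reading comes with each control period).
- r.grab_frame(name): name is "scene" or "top"; returns a dict with "frame" (400x640x3 uint8, red, green, blue), "depth" (400x640 float32, m along the optical axis (not along the pixel's ray), 0 where there is no reading), "fx", "fy", "cx", "cy" (pixels), "k1" (the pictures are not rectified: a ray, as slopes to the right and down, at radius r is drawn at 1 + k1 r^2 times it, then the intrinsics apply), "eye" and "attitude" of the camera in the world. Camera axes: x right, y up, looking along -z (the intrinsics and any distortion apply to the point x, -y, -z); pixel columns grow to the right and rows downward; lengths in m; the calibration is good to about 2 mm. A picture is of the moment at which its call begins.
- r.hand_in(): hands the job in, once; it reports no verdict.
The state is a dict: "clock": time; "joints": joint angles; "qvel": joint speeds; "tau": joint torques, N m; "tcp_pos": TCP position; "orientation": TCP orientation; "contact_force": force on the tool from outside, world axes, zero at the start; "moment": the same for the moment, N m; "grip_width": finger opening in m.
Only numpy, scipy, OpenCV 4.12 (cv2) and the standard library are available. Lean on these libraries where they do the work, as an engineer would, in place of code of your own. Each camera call takes 0.05 s, during which the arm holds its last target. There are 200 camera calls.

## Task

The three soil vials stand in the sliding carriage of the field reader. With a fingertip, press the carriage's lock button down and keep it down while you slide the carriage along its rail all the way to the end stop at the reader; then let the button spring up again so that the carriage is locked there. Do not force the carriage while it is locked, do not lift or upset the vials, and leave everything else on the table where it is.

Things in the scene. Friction and masses are not known exactly. Their poses are not given: they have to be found in the camera images.
- reader: fixed instrument: steel base plate 120 x 600 mm (y -238 to 362) with an aluminium T-slot rail 50 mm wide, top at 35 mm, and at its +y end a grey reader housing 160 mm wide, 124 mm tall (y 174 to 350), its dark window facing the rail. Origin on the table under the rail's centre line; z up; y points along the rail from its free end to the housing, the way the carriage must slide
- button_top (a point): centre of the top of the lock button, a round black ribbed thumb pad 34 mm across in a low 46 mm steel collar, on the carriage's centre line 48 mm behind its middle (away from the reader). Released, the top is 58 mm above the table, 8 mm above the collar; the point moves with the button and the carriage
- lock_button (a joint): how far the lock button is pressed, m: 0 up (carriage braked to the rail), 0.005 fully down; a spring brings it up again. It takes about 7 N for the first 1.5 mm, over which the brake eases off, and 10 N fully down; beyond 1.5 mm the carriage is free
- carriage (a joint): how far the carriage has slid from where it stood at the start, m; grows towards the reader. To the end stop it has 130 to 200 mm to go (see end_stop). Button down: 1 to 2 N of friction, and it stays where it is left. Button up: the brake holds against about 20 N
- carriage_mid (a point): centre of the top of the carriage's aluminium saddle plate (74 mm wide, 160 mm long, top 46 mm above the table); axes as the reader's. A black three-well vial block, 112 x 40 mm, 24 mm high, stands on it 50 mm ahead (+y) of this point; the vials in it reach 115 mm above the table
- end_stop (a point): middle of the face of the end stop, a steel block with a rubber buffer across the rail just before the reader housing, 46 mm above the table; axes as the reader's; the leading edge of the carriage's saddle (80 mm ahead of its middle) rests against it when the carriage is home
- vial_left: off-white plastic sample vial with a white screw cap, 29 mm across and 61 mm tall, standing loose in the -x (robot's side) well of the carriage's vial block; origin at the centre of its underside (54 mm above the table)
- vial_mid: off-white plastic sample vial with a white screw cap, 29 mm across and 61 mm tall, standing loose in the middle well of the carriage's vial block; origin at the centre of its underside (54 mm above the table)
- vial_right: off-white plastic sample vial with a white screw cap, 29 mm across and 61 mm tall, standing loose in the +x (far side) well of the carriage's vial block; origin at the centre of its underside (54 mm above the table)
- spare_vial_a: capped sample vial, 29 mm across, 61 mm tall, standing loose on the table on the robot's side of the rail; origin at the centre of its underside. A bystander
- spare_vial_b: capped sample vial, 29 mm across, 61 mm tall, standing loose on the table on the far side of the rail; origin at the centre of its underside. A bystander
- purple_cap: loose vial cap, a disc 32 mm across and 12 mm high, lying on the table on the robot's side of the rail; origin at the centre of its underside. A bystander
- marker: felt marker 140 mm long, 17 mm thick, lying along its y axis on the far side of the rail; origin on the table under its middle. A bystander
- gas_lighter: green long-nosed gas lighter, 218 mm long, 30 mm wide and 20 mm high, lying along its y axis on the far side of the rail; origin on the table under its middle. A bystander
- glove_box: carton of gloves, 125 x 240 x 70 mm, on the robot's right; origin at the centre of its underside. A bystander
- vial_rack: white open vial rack with some capped vials, fixed, 90 x 200 mm (x, y) and 66 mm tall over the vials, on the far side of the rail near the reader; origin at the centre of its underside. Not used
Things that resemble listed ones, but are neither listed nor needed, are in the scene too. What is shaped like the vial_left but pink is not meant.

How it is judged:
On the way, in this order (a step that is already met when the one before it is completed fails the run):
1. the lock button is pressed down while the carriage still stands where it started (value of joint lock_button above 0.001 m and distance of carriage_mid from where it was at the start of the episode below 0.02 m), for 0.05 s.
2. the carriage is against the end stop with the lock button still held down (y of carriage_mid in the frame of end_stop above -0.083 m and value of joint lock_button above 0.001 m), for 0.05 s.
At the end, for the whole second after the job is handed in: The carriage is within 3 mm of its end stop and at rest, the lock button is up again (within 1 mm), and the three vials stand upright (within 0.25 rad) in their wells (y of carriage_mid in the frame of end_stop above -0.083 m and value of joint lock_button below 0.001 m and velocity of joint carriage between -0.005 and 0.005 m/s and angle between each of vial_left, vial_mid, vial_right's own z axis and vertical below 0.25 rad and z of each of vial_left, vial_mid, vial_right in the frame of carriage_mid below 0.014 m and y of vial_left in the frame of carriage_mid between 0.04 and 0.06 m and y of vial_mid in the frame of carriage_mid between 0.04 and 0.06 m and y of vial_right in the frame of carriage_mid between 0.04 and 0.06 m); the robot touches nothing.
It fails at once if the carriage is forced along the rail while the lock button is not held down ((velocity of joint carriage above 0.02 m/s or velocity of joint carriage below -0.02 m/s) and value of joint lock_button below 0.0007 m and distance of carriage_mid from where it was at the start of the episode above 0.006 m and not (y of carriage_mid in the frame of end_stop above -0.083 m)).
It fails at once if a vial in the carriage is lifted or tipped (z of any of vial_left, vial_mid, vial_right in the frame of carriage_mid above 0.022 m or angle between any of vial_left, vial_mid, vial_right's own z axis and vertical above 0.45 rad).
It fails at once if something else on the table is moved by more than 25 mm, or tipped over (distance of any of spare_vial_a, spare_vial_b, purple_cap, marker, gas_lighter, glove_box from where it was at the start of the episode above 0.025 m or angle between any of spare_vial_a, spare_vial_b, purple_cap, marker, gas_lighter, glove_box's own z axis and vertical above 0.5 rad).
It also fails if it takes over 43 s, if anything falls off the work surface, if the arm or the gripper's body presses on something with over 40 N, if the wrist force passes 120 N, or if a joint passes its speed limit or range.

## Working session

There is one attempt and no reset: what is moved stays moved. The work goes in short steps, Python scripts to look and compute and a tool call to move; the robot and the scene stay as the last step left them, time stands still between calls to the robot, and variables do not carry over. Pictures are saved under pics/ and viewed, and the job is handed in when it is done.

Besides the shell and the picture viewer there is one more tool, called after ">>>" as name(argument=value, ...) on one line, values as JSON. arm_command: Moves the arm, as the interface text tells. Its arguments: {"type":"object","properties":{"motion":{"type":"array"},"fingers":{"type":"number"},"grip_force":{"type":"number"}},"required":["motion"]}

```bash
mkdir -p pics
cat > h.py <<'E'
import numpy as np, cv2
from scipy.spatial.transform import Rotation as R
from bench import r
def grab(n,name):
    f=r.grab_frame(n); cv2.imwrite(f'pics/{name}.png',f['frame'][:,:,::-1])
    np.savez(f'pics/{name}.npz',**{k:np.array(v) for k,v in f.items()}); return f
def rot(a):
    a=np.array(a,float)
    if a.shape==(3,3): return a
    return R.from_rotvec(a).as_matrix() if a.size==3 else R.from_quat(a).as_matrix()
def ray(f,u,v):
    K=np.array([[f['fx'],0,f['cx']],[0,f['fy'],f['cy']],[0,0,1]],float)
    p=cv2.undistortPoints(np.array([[[u,v]]],float),K,np.array([float(f['k1']),0,0,0]))[0,0]
    return np.array(f['eye'],float),rot(f['attitude'])@np.array([p[0],-p[1],-1])
def onz(f,u,v,z):
    e,d=ray(f,u,v); return e+d*(z-e[2])/d[2]
def dep(f,u,v):
    e,d=ray(f,u,v); return e+d*float(f['depth'][int(round(v)),int(round(u))])
E
python3 - <<'E'
from h import *
for n in('scene','top'):
    f=grab(n,n+'0'); print(n,{k:f[k] for k in f if k not in('frame','depth')})
print(r.get_obs())
E
```

```text
scene {'fx': 452.2229492607341, 'fy': 452.2229492607341, 'cx': 327.08114239003345, 'cy': 201.69597788792294, 'k1': 0.007487503893809078, 'eye': array([1.10829033, 0.30617637, 0.91952842]), 'attitude': array([0.3456576 , 0.72958209, 2.17927992])}
top {'fx': 476.8865532401415, 'fy': 476.8865532401415, 'cx': 315.4991212096075, 'cy': 199.18374320888898, 'k1': -0.0015018743604341659, 'eye': array([ 0.47271808, -0.09839696,  1.37433683]), 'attitude': array([ 0.07823754, -0.08013635, -1.58565379])}
{'clock': 0.1, 'joints': array([-1.43908016,  0.47772381,  0.02232462,  1.5563535 , -0.01151177,
        1.10930743, -0.08308825]), 'qvel': array([-0.0002973 , -0.0022111 , -0.00039008, -0.00174849, -0.00126861,
        0.00157941,  0.00035221]), 'tau': array([ 3.60868893e-03, -5.97762644e+01,  1.61319997e+00, -2.81956565e+01,
        1.28133970e-02,  4.93273212e-03,  7.07604215e-06]), 'tcp_pos': array([0.16020258, 0.65518732, 0.24741791]), 'orientation': array([-1.56425062,  0.18835536, -0.18820288]), 'contact_force': array([-0.62601888,  0.0443447 , -0.13478415]), 'moment': array([ 0.04499592, -0.03873408,  0.02315465]), 'grip_width': 0.08563265682244743}
```

View pics/scene0.png

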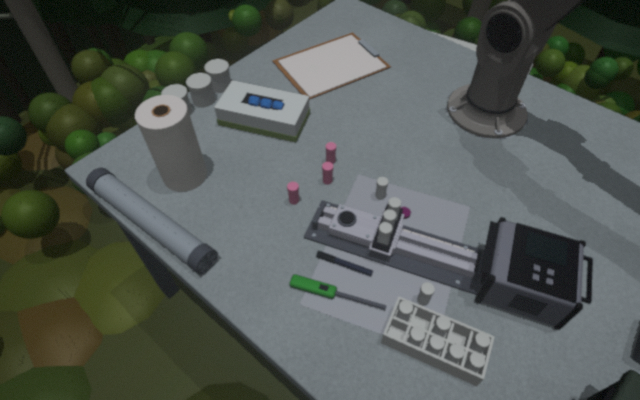

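View pics/top0.png

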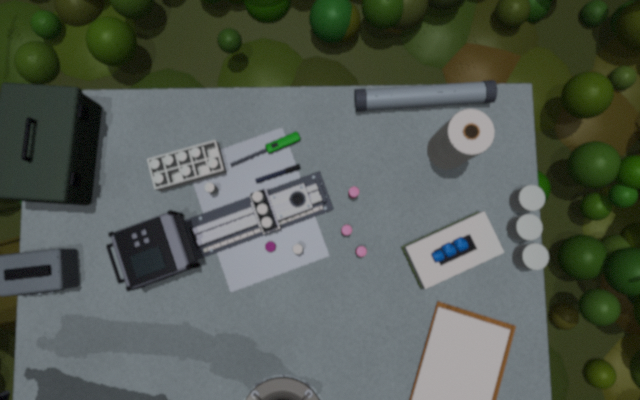

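The top view shows the button at about (298,199), the carriage's vials at (258,196), (262,210) and (267,224), and the housing on the left at about (155,250). In the scene view the button is at (347,218). Next I measure these more finely.

Run:
```python
from h import *
out=[]
for n,(u,v),w in(('scene0',(347,218),16),('top0',(298,199),13)):
    f=dict(np.load(f'pics/{n}.npz')); g=cv2.cvtColor(f['frame'],cv2.COLOR_RGB2GRAY)
    m=np.zeros_like(g); m[v-w:v+w,u-w:u+w]=(g[v-w:v+w,u-w:u+w]<75)*255
    k,l,s,c=cv2.connectedComponentsWithStats(m)
    i=l[v,u]; print(n,s[i],c[i],onz(f,*c[i],.058),dep(f,*c[i]))
    if n=='top0':
        for p in((258,196),(262,210),(267,224)): print('vial',onz(f,*p,.115),dep(f,*p))
        for p in ((326,207),(317,174)): print('base corner',onz(f,*p,.01))
f=dict(np.load('pics/top0.npz')); a=cv2.resize(f['frame'][160:300,90:340],None,fx=3.2,fy=3.2,interpolation=cv2.INTER_CUBIC)
b=dict(np.load('pics/scene0.npz')); b=cv2.resize(b['frame'][160:330,290:600],None,fx=2.5,fy=2.5,interpolation=cv2.INTER_CUBIC)
cv2.imwrite('pics/a.png',a[:,:,::-1]);cv2.imwrite('pics/b.png',b[:,:,::-1])
```

```text
scene0 [339 211  16  15 188] [346.44680851 218.32978723] [ 0.61447105 -0.04687153  0.058     ] [ 0.6160147  -0.04576792  0.06069308]
top0 [291 193  13  13 135] [297.16296296 198.64444444] [ 0.60791366 -0.05023045  0.058     ] [ 0.60738898 -0.05041738  0.06310858]
vial [0.61081415 0.05159405 0.115     ] [0.61115342 0.05196254 0.11190611]
vial [0.57335295 0.04116115 0.115     ] [0.57348102 0.04133876 0.1133973 ]
vial [0.53606933 0.02815024 0.115     ] [0.53581906 0.02765032 0.11997498]
base corner [ 0.5873846  -0.13094484  0.01      ]
base corner [ 0.6835186  -0.10670584  0.01      ]
```

View pics/a.png

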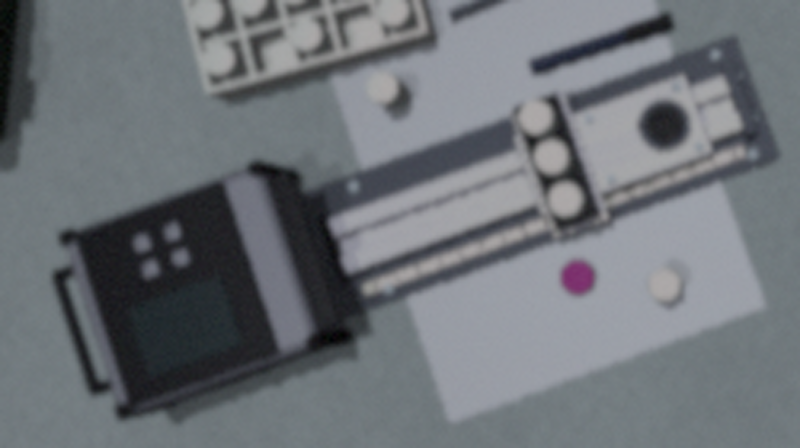

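View pics/b.png

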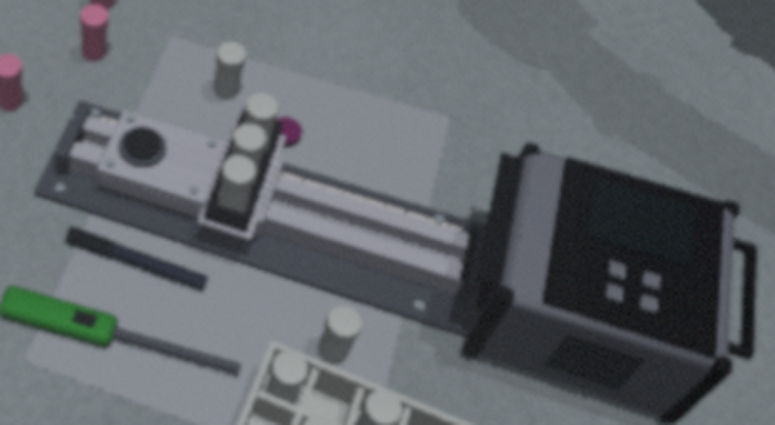

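Button at roughly (0.610, -0.049). I move above it with the fingers shut, staying high over the housing and vials.

>>> arm_command(motion=[[[25,-40,0],0],[[30,-48,0],0],[[30,-48,0],0],[[30,-48,0],0],[[30,-48,0],0],[[30,-48,0],0],[[30,-48,0],0],[[30,-48,0],0],[[30,-48,0],0],[[30,-48,0],0],[[30,-48,0],0],[[30,-48,0],0],[[30,-48,0],0],[[20,-30,0],0],[[0,0,0],0]], fingers=-1, grip_force=40)

```text
clock: 1.98
tcp_pos: [0.5698, -0.0161, 0.2433]
orientation: [-1.569, 0.189, -0.184]
contact_force: [-0.1, 0.6, -0.4]
grip_width: -0.0002
```

Run:
```python
from h import *
f=dict(np.load('pics/top0.npz'))
P=lambda u,v,z:onz(f,90+u/3.2,160+v/3.2,z)[:2]
for n,a,b,z in(('top edge',(320,185),(735,38),.01),('bot edge',(385,303),(775,158),.01),('slot',(345,240),(515,180),.035),('rail low edge',(365,290),(535,232),.035)):
    p,q=P(*a,z),P(*b,z); d=(p-q)/np.linalg.norm(p-q); print(n,p,q,d,np.degrees(np.arctan2(d[1],d[0])))
print('housing front',P(300,165,.124),P(350,340,.124),'railend',P(340,240,.046))
o=r.get_obs();print(o['tcp_pos'],rot(o['orientation']),o['contact_force'],o['clock'])
```

```text
top edge [0.56266422 0.25910924] [ 0.68960156 -0.11458107] [-0.32163617  0.94686334] 108.76190222880835
bot edge [0.45677062 0.20032933] [ 0.58025826 -0.14856977] [-0.33365318  0.9426959 ] 109.49065933766843
slot [0.5124387  0.23018767] [0.56262463 0.08122591] [-0.31927221  0.94766305] 108.61891682465979
rail low edge [0.46861908 0.21237145] [0.51672    0.06383582] [-0.3080828   0.95135955] 107.94372912707809
housing front [0.57186679 0.24582935] [0.42871155 0.20361559] railend [0.51218313 0.23183028]
[ 0.56981431 -0.01606627  0.24333395] [[ 0.97195297 -0.003644    0.23514706]
 [-0.23516484 -0.00563072  0.97193919]
 [-0.0022177  -0.99997751 -0.00632973]] [-0.06645864  0.64358456 -0.37246168] 1.975
```

>>> arm_command(motion=[[[20,-17,-20],0],[[20,-17,-40],0],[[0,0,-40],0],[[0,0,-35],0],[[0,0,0],0]])

```text
clock: 2.6
tcp_pos: [0.609, -0.0447, 0.104]
orientation: [-1.565, 0.186, -0.178]
contact_force: [-0.4, -0.3, 0.4]
grip_width: -0.0002
```

Run:
```python
from h import *
o=r.get_obs();print(o['tcp_pos'],o['contact_force'],o['clock'])
a=grab('scene','s1');b=grab('top','t1')
A=cv2.resize(a['frame'][150:280,280:480],None,fx=3,fy=3,interpolation=cv2.INTER_CUBIC)
B=cv2.resize(b['frame'][150:250,230:350],None,fx=3.9,fy=3.9,interpolation=cv2.INTER_CUBIC)
cv2.imwrite('pics/s1c.png',A[:,:,::-1]);cv2.imwrite('pics/t1c.png',B[:,:,::-1])
```

```text
[ 0.60899135 -0.04472279  0.1040057 ] [-0.38455564 -0.33399533  0.40769681] 2.6
```

View pics/s1c.png

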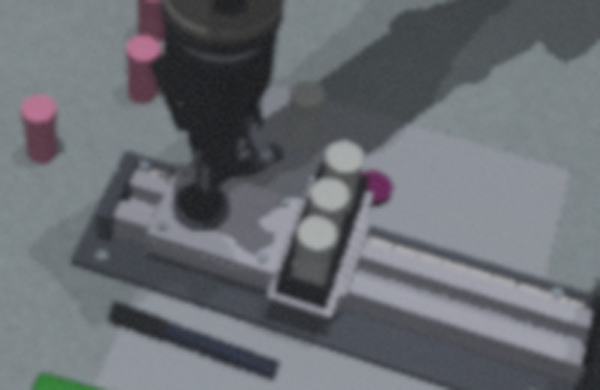

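View pics/t1c.png

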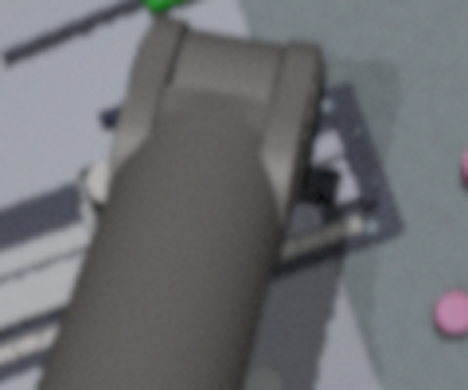

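The scene view shows the shut fingertips just above the button (crop about (203,195)), clear of the vials. The top view is blocked by the arm. I shift -5 mm in y and come down to just above contact.

>>> arm_command(motion=[[[0,-6,-15],0],[[0,0,-9],0],[[0,0,0],0]])

```text
clock: 3.08
tcp_pos: [0.6136, -0.0511, 0.0852]
orientation: [-1.563, 0.176, -0.186]
contact_force: [0.9, -0.0, 1.5]
grip_width: -0.0
```

Run:
```python
from h import *
o=r.get_obs();print(o['tcp_pos'],o['contact_force'],o['clock'])
a=grab('scene','s2')
A=cv2.resize(a['frame'][170:250,300:420],None,fx=6,fy=6,interpolation=cv2.INTER_CUBIC)
cv2.imwrite('pics/s2c.png',A[:,:,::-1])
```

```text
[ 0.61355413 -0.05109542  0.08521177] [ 0.88522969 -0.04060525  1.53377111] 3.075
```

View pics/s2c.png

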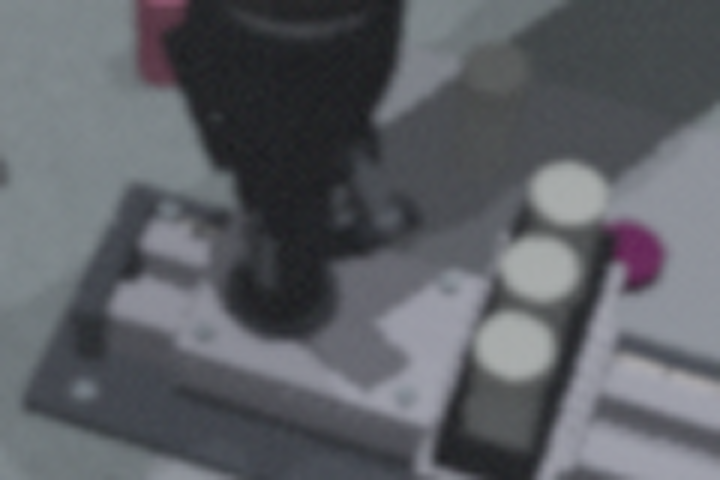

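The fingertip sits over the button's centre (crop (283,290), where the button was measured at (278,290)). Now I press in small steps.

>>> arm_command(motion=[[[-2,0,-4],0],[[0,0,-4],0],[[0,0,-3],0],[[0,0,-3],0]])

```text
clock: 3.62
tcp_pos: [0.6123, -0.0512, 0.0721]
orientation: [-1.563, 0.175, -0.188]
contact_force: [-2.1, 1.0, 8.3]
grip_width: -0.0002
```

>>> arm_command(motion=[[[0,0,-3],0],[[0,0,-3],0]])

```text
clock: 3.88
tcp_pos: [0.6127, -0.0513, 0.0697]
orientation: [-1.561, 0.175, -0.188]
contact_force: [-14.0, 2.1, 41.6]
grip_width: -0.0001
```

>>> arm_command(motion=[[[0,0,0],0]])

```text
clock: 4.0
tcp_pos: [0.6124, -0.0513, 0.071]
orientation: [-1.56, 0.176, -0.188]
contact_force: [-5.3, 1.0, 8.4]
grip_width: 0.0001
```

>>> arm_command(motion=[[[0,0,-2],0],[[-1,3,-1.5],0],[[-2,6,-1.5],0]])

```text
clock: 4.38
tcp_pos: [0.6105, -0.0456, 0.07]
orientation: [-1.561, 0.176, -0.193]
contact_force: [-4.0, -2.8, 13.8]
grip_width: -0.0003
```

>>> arm_command(motion=[[[-3,8,-1.5],0],[[-3,9,-1.5],0],[[-3,9,-1.5],0],[[-2,6,-1.5],0]])

```text
clock: 4.88
tcp_pos: [0.6013, -0.0199, 0.0701]
orientation: [-1.565, 0.176, -0.203]
contact_force: [-5.4, -2.3, 13.2]
grip_width: 0.0001
```

Run:
```python
from h import *
a=grab('scene','s3')
A=cv2.resize(a['frame'][170:250,300:420],None,fx=6,fy=6,interpolation=cv2.INTER_CUBIC)
cv2.imwrite('pics/s3c.png',A[:,:,::-1])
o=r.get_obs();print(o['tcp_pos'],o['contact_force'],o['clock'])
```

```text
[ 0.60109912 -0.01899534  0.07000757] [-5.21882236 -2.28147764 15.87124004] 4.925
```

View pics/s3c.png

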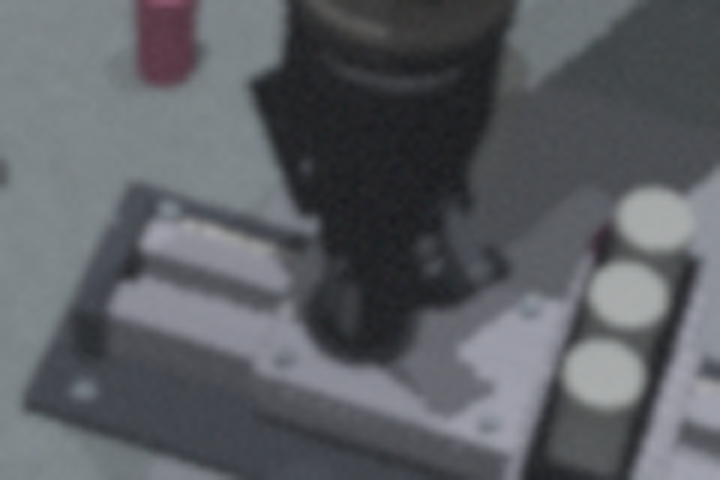

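The carriage travels with the finger: the button is still under the tip and the vials are upright. I continue.

>>> arm_command(motion=[[[-3,8,-1.5],0],[[-3,9,-1.5],0],[[-3,9,-1.5],0],[[-3,9,-1.5],0],[[-3,9,-1.5],0],[[-3,9,-1.5],0],[[-3,9,-1.5],0],[[-2,6,-1.5],0]])

```text
clock: 5.92
tcp_pos: [0.5812, 0.0375, 0.0701]
orientation: [-1.569, 0.177, -0.219]
contact_force: [-3.9, -3.3, 15.3]
grip_width: 0.0002
```

>>> arm_command(motion=[[[-3,8,-1.5],0],[[-3,8,-1.5],0],[[-2,6,-1.5],0],[[-2,5,-1.5],0]])

```text
clock: 6.42
tcp_pos: [0.5732, 0.0601, 0.0701]
orientation: [-1.571, 0.177, -0.226]
contact_force: [-3.9, -2.8, 15.0]
grip_width: 0.0003
```

Run:
```python
from h import *
a=grab('scene','s4')
A=cv2.resize(a['frame'][170:300,320:520],None,fx=4,fy=4,interpolation=cv2.INTER_CUBIC)
cv2.imwrite('pics/s4c.png',A[:,:,::-1])
o=r.get_obs();print(o['tcp_pos'],o['contact_force'],o['clock'])
```

```text
[0.57293185 0.06089158 0.07003718] [-4.97590466 -2.51289957 16.28926705] 6.475
```

View pics/s4c.png

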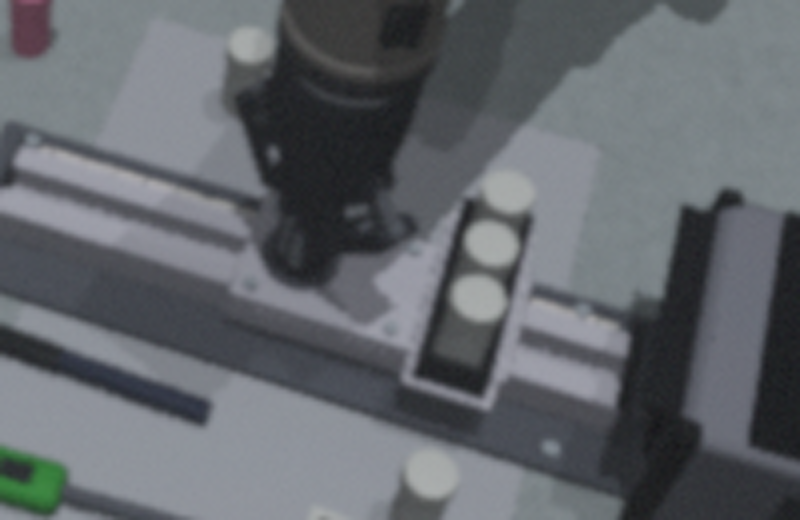

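The carriage is well under the finger, the vials are upright, and about 50–60 mm of rail is left before the stop (crop x 520 to 625).

>>> arm_command(motion=[[[-2,7,-1.5],0],[[-2,7,-1.5],0],[[-2,6,-1.5],0],[[-2,6,-1.5],0],[[-2,5,-1.5],0],[[-1,4,-1.5],0]])

```text
clock: 7.22
tcp_pos: [0.5633, 0.0885, 0.07]
orientation: [-1.572, 0.181, -0.233]
contact_force: [-6.2, -2.8, 17.9]
grip_width: -0.0001
```

>>> arm_command(motion=[[[-2,5,-1.5],0],[[-2,5,-1.5],0],[[-2,4,-1.5],0],[[-1,4,-1.5],0]])

```text
clock: 7.72
tcp_pos: [0.5584, 0.1026, 0.07]
orientation: [-1.572, 0.182, -0.24]
contact_force: [-7.0, -3.1, 19.7]
grip_width: -0.0
```

>>> arm_command(motion=[[[-2,5,-1.5],0],[[-2,5,-1.5],0],[[-2,4,-1.5],0],[[-1,4,-1.5],0]])

```text
clock: 8.22
tcp_pos: [0.5535, 0.1165, 0.0701]
orientation: [-1.572, 0.182, -0.246]
contact_force: [-4.0, -10.2, 18.3]
grip_width: -0.0002
```

Run:
```python
from h import *
a=grab('scene','s5')
A=cv2.resize(a['frame'][170:300,340:520],None,fx=4,fy=4,interpolation=cv2.INTER_CUBIC)
cv2.imwrite('pics/s5c.png',A[:,:,::-1])
o=r.get_obs();print(o['tcp_pos'],o['contact_force'],o['clock'])
```

```text
[0.55350049 0.11613664 0.0700387 ] [-6.2280259  -4.19802364 18.31953483] 8.275
```

View pics/s5c.png

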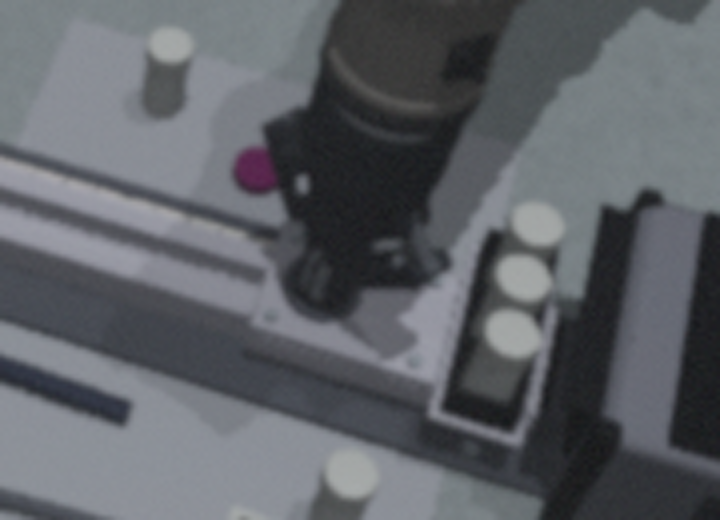

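The carriage is now at the dark stop block (crop x about 560), and Fy peaked at -10 N. I press on gently with the button down to confirm it is the stop.

>>> arm_command(motion=[[[-1,3,-1.5],0],[[-1,3,-1.5],0]])

```text
clock: 8.52
tcp_pos: [0.5534, 0.1165, 0.0701]
orientation: [-1.576, 0.183, -0.253]
contact_force: [-3.4, -7.5, 16.2]
grip_width: 0.0004
```

The TCP no longer moves (0.5534, 0.1165), so the carriage is against the stop. I hold for two rows, then lift straight off.

>>> arm_command(motion=[[[0,1,-1.5],0],[[0,1,-1],0],[[0,0,3],0],[[0,0,5],0],[[0,0,10],0],[[0,0,25],0],[[0,0,40],0],[[0,0,40],0],[[0,0,30],0],[[0,0,0],0]])

```text
clock: 9.78
tcp_pos: [0.5532, 0.1157, 0.2302]
orientation: [-1.576, 0.186, -0.256]
contact_force: [-0.5, 0.4, -0.6]
grip_width: -0.0001
```

Run:
```python
from h import *
a=grab('scene','s6'); b=grab('top','t6')
A=cv2.resize(a['frame'][170:300,340:520],None,fx=4,fy=4,interpolation=cv2.INTER_CUBIC)
cv2.imwrite('pics/s6c.png',A[:,:,::-1])
o=r.get_obs();print(o['tcp_pos'],o['contact_force'],o['clock'])
```

```text
[0.55157372 0.11552831 0.22758149] [-0.07925226 -0.87939402 -0.42052421] 9.875
```

View pics/s6c.png

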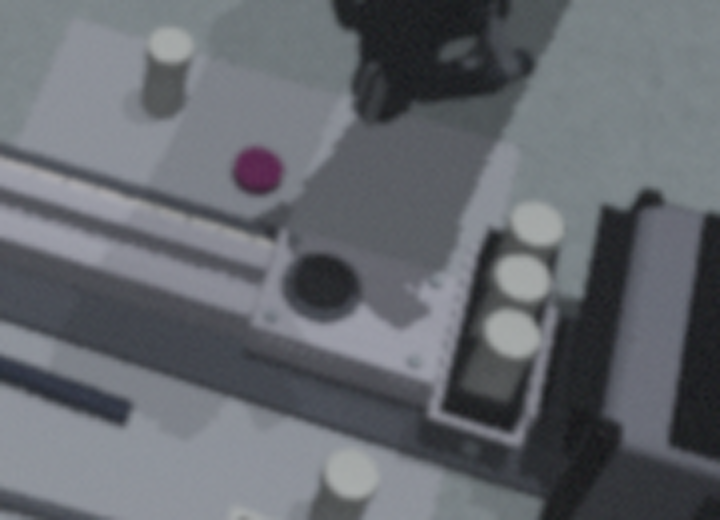

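The finger is clear. The button is free at crop (323,283), and the carriage and upright vials are at the same pixels as when pressed against the stop (caps at (537,225), (523,280), (512,335)). I hand in.

Run:
```python
from h import *
a=dict(np.load('pics/s5.npz'))['frame'];b=dict(np.load('pics/s6.npz'))['frame']
print('vial-block shift px s5->s6',cv2.phaseCorrelate(np.float32(a[220:282,447:480,1]),np.float32(b[220:282,447:480,1])))
print(r.hand_in())
```

```text
vial-block shift px s5->s6 ((0.04078750606449688, -0.03803700855582548), 0.9049645707839065)
the job is handed in; nothing more can be done
None
```

I pressed the lock button with the shut fingertips and kept it down with about 13–20 N. I slid the carriage about 178 mm along the rail until it stopped, then lifted straight off and handed in at about 10 s. The hand-in gives no verdict.

- **At the stop:** the tool did not move through two further 3 mm pushes, with about 7.5 N resisting along the rail. The gap to the end stop was not measured directly; I inferred contact from this force.
- **After release:** the vial block had shifted less than 0.1 pixel compared with the picture taken at the stop. The three vials look upright in their wells, and the tool reads only noise-level force. I did not measure the button's height after letting go, but nothing touches it.
- **Bystanders:** the spare vials, the cap and the visible part of the marker looked undisturbed in the last picture. I did not measure any of them, and the lighter and glove box were outside that view.
- **Disagreements:** the two cameras placed the button about 6 mm apart in x, so I aimed between them. While I was finding the button's bottom, the vertical force briefly reached about 42 N at the fingertips.

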